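# Hold a keg valve half open with its press pin

### The job

Pluck the yellow-handled brass pin from the pocket tray, put its shaft upright into the bore of the keg neck on the test station and press the spring valve down about half-way (8 of its 16 mm, the dial's pointer in the green), never close to the bottom. Finish while holding it there: the program ends with the pin still gripped and the valve kept steadily half pressed. Leave the other pins and everything else on the table where they are.

Things in the scene. Friction and masses are not known exactly. Their poses are not given: they have to be found in the camera images.
- pin_yellow_grip (a point): Centre of the yellow handle of the brass press pin, the one to use: 80 mm tall, 60 to 130 g, an upright round handle 22 mm in diameter and 50 mm tall over a shaft 12 mm in diameter and 30 mm long. The point is on its axis, 55 mm above the shaft's tip, 25 mm above the handle's underside; z runs up the pin. At first the shaft is in a pocket and the handle rests on the tray's top.
- pin_yellow_tip (a point): Tip (lower end) of the yellow pin's shaft, on its axis, z up the pin.
- pin_blue_grip (a point): Centre of the handle of the blue-handled pin (same shape, steel shaft), a bystander in another pocket.
- pin_green_grip (a point): Centre of the handle of the green-handled pin (same shape, steel shaft), a bystander in another pocket.
- tray: Fixed black pocket tray, 70 mm (its x) by 180 mm (its y) by 40 mm tall, origin at the centre of its underside. Three pockets in a row along its y, 55 mm apart, 34 mm deep and 15 mm wide, one pin in each, in any order. Nothing stands beside the handles along the tray's x.
- station: Fixed valve test station: grey base plate 90 mm (its x) by 150 mm (its y, from -45 to +105 mm), 16 mm thick. Origin on the underside, on the axis of the upright round steel keg neck: 48 mm across, rim 70 mm above the table, bore 20 mm wide.
- dial (a point): Centre of the white dial, 54 mm across, on the station's blue box, 44 mm above the table, 68 mm from the neck along the station's +y. Its red pointer turns with the valve, 0.15 rad per mm, clockwise from above: over the green arc the valve is pressed 5.5 to 10.5 mm, over the red arc nearly to the bottom.
- valve_top (a point): Centre of the flat top of the spring valve, a black rubber plunger 17 mm in diameter inside the neck's bore; 10 mm below the rim when unpressed (60 mm above the table); it moves straight down with the valve.
- valve (a joint): Downward travel of the spring valve in m: 0 closed (up), 0.008 half-way, 0.016 bottomed. The spring pushes back with about 4 N at the start, 9 N half-way, 14 N at the bottom, and lifts the valve again when let go.
- bottle: Bystander: amber bottle, 62 mm in diameter, 200 mm tall, origin under its centre.
- can: Bystander: blue and yellow can, 66 mm in diameter, 122 mm tall, origin under its centre.
- seal: Bystander: black rubber seal ring, 38 mm across, 6 mm tall, lying flat between tray and station, origin under its centre.
- wrench: Bystander: wrench lying towards the far side of the table, along its x.
- cup: Bystander: orange cup on the left of the table, 70 mm across, 60 mm tall, origin under its centre.

How it is judged:
By the outcome, as a careful person would: the job done as asked, in the order asked, and still so for the second after the job is handed in, while the arm keeps its last pose, push and grip.
It also fails if it takes over 38 s, if anything falls off the work surface, if the arm or the gripper's body presses on something with over 40 N, if the wrist force passes 120 N, or if a joint passes its speed limit or range.

### The arm

A 7-joint arm with a two-finger parallel gripper is mounted at the origin on the work surface. World frame = base frame: x ahead of the robot, y to its left, z up, the work surface at z = 0. Lengths are in m, angles in rad, forces in N, time in s.
With the tool pointing down it reaches from about 0.35 to 0.9 m from the base axis. Payload 7.2 kg.
Tool frame: the origin (TCP) lies on the mounting face of the last link; the fingertips stand 173 mm ahead of it and the grasp point (between the pads) lies 155 mm ahead of it; z points along the fingers, y is the line along which they close (so a half turn about z gives the same grasp; the last joint's range is limited). The gripper opens to 85 mm and grips with 20 to 120 N. Pads are 22 mm wide; open, the fingers measure 114 mm over their backs; the gripper's body (76 mm by 85 mm) begins 54 mm behind the grasp point. The pads swing forward as they close: fully open they stand 13 mm farther back than shut.
Start: joints at [-1.181, 0.411, -0.013, 1.596, 0.006, 1.134, -0.082], TCP at [0.276, 0.561, 0.405] pointing down, gripper open.
Joint ranges: [-2.95, 2.95], [-0.29, 1.99], [-1.47, 1.44], [0.14, 2.54], [-1.03, 4.17], [0.13, 1.85], [-2.86, 2.86]. Speed limits (rad/s): [2.39, 2.39, 3.01, 3.01, 3.14, 3.14, 3.14].

### API

Orientations are given as a unit quaternion [w, x, y, z].
In Python, from rig import status, eyes, ticket gives the robot as it stands.
- The arm moves only by the tool arm_command, never from a script. Its argument "increments" is a list of rows, each a list of 3 entries, a list of its own where there are three numbers: the turn, a rotation vector about the world's x, y, z normalised to -1 to 1, where 1 is 45 degrees, then the shift along the world's x, y, z normalised to -1 to 1, where 1 is 10 cm, then the opening in per cent of the stroke, from 0 (shut) to 100 (fully open). A call has 1 to 20 rows; each row is the pose to reach, as a shift and turn from the pose commanded when the call began; what a row does not reach only later rows make up. A row lasts 1/8 s, in which the tool goes at most 62.5 mm and 10.7 degrees, less where a joint would pass 70% of its speed; a pose out of reach is approached as far as the arm can. A call with a number of a shift or a turn outside -1 to 1 is refused whole. A call with a gripper value outside its range is refused whole. The fingers move at their own pace and stop on an object; "force" is the grip in N (left out, the last holds). Time passes only in rows, so rows that repeat a pose let the fingers close. It gives the time, the measured TCP pose, the force, the opening and the grip force at its end, in the units of the state.
- status.read_state(): the state, without advancing time (a new reading comes with each control period).
- eyes.capture(name): name is "scene" or "top"; returns a dict with "color" (384x512x3 uint8, red, green, blue), "fov_y" (degrees; the focal length in pixels is half the picture's height over the tangent of half this angle, whatever the lens; pixels are square), "cx", "cy" (the principal point, pixels), "D" ([k1, k2, p1, p2, k3] as OpenCV has them; the pictures are not rectified), "R" (3x3) and "t" (3): a world point X has camera coordinates R X + t. Camera axes: x right, y down, z forward; pixel columns grow to the right and rows downward; lengths in m; the calibration is good to about 2 mm. A picture is of the moment at which its call begins. There is no depth.
- ticket.finish_job(): hands the job in; it is judged then, once.
The state is a dict: "t": time; "joint_positions": joint angles; "joint_velocities": joint speeds; "effort": joint torques, N m; "eef_pos": TCP position; "ee_rot": TCP orientation; "ft_force": force on the tool from outside, world axes, zero at the start; "wrist_torque": the same for the moment, N m; "finger_gap": opening from 0.0 (shut) to 1.0 (fully open); "grasp_force": force on a finger pad.
Only numpy, scipy, OpenCV 4.12 (cv2) and the standard library are available. Lean on these libraries where they do the work, as an engineer would, in place of code of your own. Each camera call takes 0.05 s, during which the arm holds its last target. There are 200 camera calls.

## Working session

There is one attempt and no reset: what is moved stays moved. The work goes in short steps, Python scripts to look and compute and a tool call to move; the robot and the scene stay as the last step left them, time stands still between calls to the robot, and variables do not carry over. Pictures are saved under pics/ and viewed, at most 10 in all, crops included, and the job is handed in when it is done.

Besides the shell and the picture viewer there is one more tool, called as name([rows], argument=value, ...), one row to a line, values as JSON. arm_command: Moves the arm, as the interface text tells. Its arguments: {"type":"object","properties":{"increments":{"type":"array","items":{"type":"array"}},"force":{"type":"number"}},"required":["increments"]}

```bash
mkdir -p pics
cat > h.py <<'E'
import numpy as np, cv2, json
from rig import status, eyes, ticket
def K(c):
    f=c["color"].shape[0]/2/np.tan(np.radians(c["fov_y"])/2)
    return np.array([[f,0,c["cx"]],[0,f,c["cy"]],[0,0,1.]])
def snap(n,fn,crop=None,s=1):
    c=eyes.capture(n); im=c["color"][...,::-1]
    if crop: x0,y0,x1,y1=crop; im=im[y0:y1,x0:x1]
    cv2.imwrite("pics/"+fn,cv2.resize(im,None,fx=s,fy=s,interpolation=cv2.INTER_CUBIC)); 
    return c
def ground(c,uv,z):
    p=cv2.undistortPoints(np.array([[uv]],float),K(c),np.array(c["D"],float))[0,0]
    R=np.array(c["R"]);t=np.array(c["t"]); d=R.T@np.array([p[0],p[1],1]); o=-R.T@t
    return o+d*(z-o[2])/d[2]
def proj(c,X):
    r=cv2.Rodrigues(np.array(c["R"],float))[0]
    return cv2.projectPoints(np.array(X,float).reshape(-1,1,3),r,np.array(c["t"],float),K(c),np.array(c["D"],float))[0][:,0]
E
python3 - <<'E'
from h import *
for n in("top","scene"):
    c=snap(n,n+"0.png",s=1.5); print(n,-np.array(c["R"]).T@c["t"],c["R"],c["fov_y"])
print(status.read_state())
E
```

```text
top [ 0.54121153 -0.01576201  1.08760478] [[-0.01624638 -0.99964725 -0.02101012]
 [-0.99681926  0.01783295 -0.0776746 ]
 [ 0.07802187  0.01968136 -0.99675736]] 57.78757974802658
scene [ 1.34160366 -0.39607569  0.65499829] [[ 0.49148829  0.87084435  0.00832921]
 [ 0.51093815 -0.28059246 -0.81253313]
 [-0.70525277  0.40360623 -0.58285551]] 53.66743574443687
{'t': 0.1, 'joint_positions': array([-1.18120808,  0.41183062, -0.01276385,  1.59693726,  0.00559399,
        1.13430597, -0.08219286]), 'joint_velocities': array([ 0.00053323, -0.00131559,  0.00045798, -0.00128625, -0.00105168,
       -0.00061475,  0.00031564]), 'effort': array([ 2.94735895e-03, -6.01823831e+01,  6.84074555e-01, -3.00088012e+01,
        1.39518018e-02,  6.46740751e-03,  1.47271362e-05]), 'eef_pos': array([0.27613757, 0.56048032, 0.40393949]), 'ee_rot': array([-1.26877553e-04,  2.26863465e-01,  9.73926304e-01, -7.11699207e-04]), 'ft_force': array([ 0.71373251, -0.07206215,  0.0213834 ]), 'wrist_torque': array([-0.026584  , -0.06694141,  0.01050807]), 'grasp_force': 0.0, 'finger_gap': 1.0009694311560906}
```

View pics/top0.png

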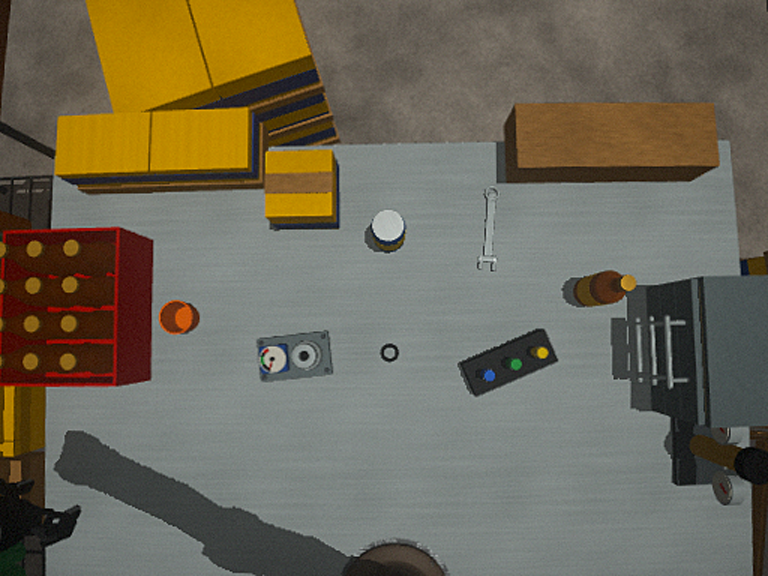

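View pics/scene0.png

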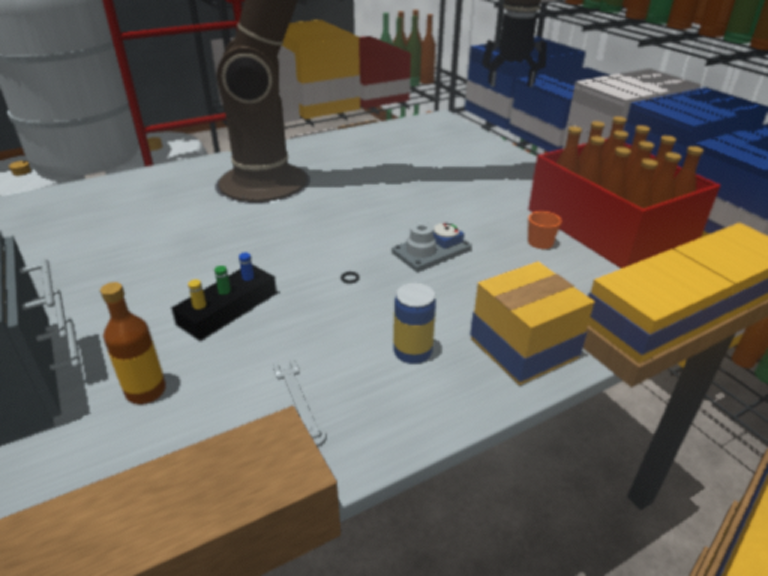

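The top view shows the yellow pin at (541,352)/1.5, the tray centre near (508,361)/1.5, the neck at (304,355)/1.5 and the dial at (272,360)/1.5. I'll enlarge the tray and station next.

Run:
```python
from h import *
c=eyes.capture("top"); im=c["color"][...,::-1]
a=im[212:268,300:380];b=im[212:268,160:240]
cv2.imwrite("pics/c1.png",np.vstack([cv2.resize(x,None,fx=5,fy=5,interpolation=cv2.INTER_CUBIC) for x in(a,b)]))
c=eyes.capture("scene"); im=c["color"][...,::-1]
a=im[155:235,105:205];b=im[135:190,250:325]
cv2.imwrite("pics/c2.png",np.vstack([cv2.resize(a,(500,400),interpolation=2),cv2.resize(b,(375,275),interpolation=2) if 0 else np.pad(cv2.resize(b,(270,198),interpolation=2),((0,0),(0,230),(0,0)))]))
```

```text
(no output)
```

View pics/c1.png

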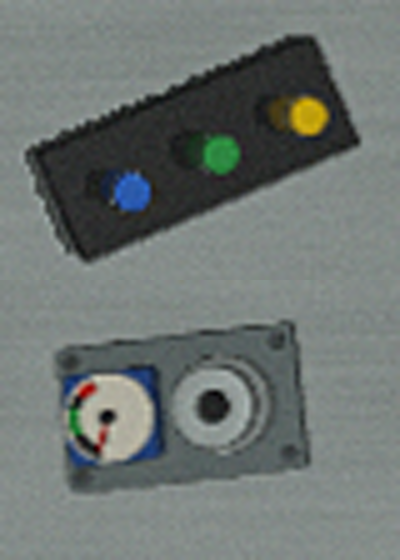

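View pics/c2.png

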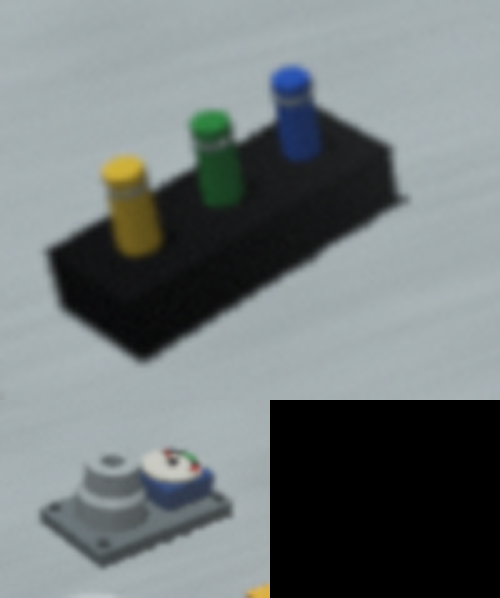

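c1 shows the handle tops at yellow (309,116), green (221,154) and blue (133,191), the neck rim at (211,407) and the dial at (109,416). In c2, the yellow top is at (125,168) and the neck rim at (112,461).

Run:
```python
from h import *
c=eyes.capture("top");s=eyes.capture("scene")
for n,cc,uv,z in [("Y",c,(361.4,234.8),.09),("G",c,(343.8,242.4),.09),("B",c,(326.2,249.8),.09),("neck",c,(201.8,237),.07),("dial",c,(181.4,238.8),.044),
 ("Ys",s,(129.6,188.2),.09),("necks",s,(280.7,151.5),.07)]:
    print(n,ground(cc,uv,z).round(4))
from scipy.spatial.transform import Rotation as R
st=status.read_state();q=st["ee_rot"];r=R.from_quat(np.r_[q[1:],q[0]]);print(r.as_matrix().round(3),st["eef_pos"])
```

```text
Y [ 0.4987 -0.29    0.09  ]
G [ 0.4781 -0.2389  0.09  ]
B [ 0.4581 -0.1882  0.09  ]
neck [0.4991 0.1698 0.07  ]
dial [0.4934 0.2364 0.044 ]
Ys [ 0.5013 -0.2878  0.09  ]
necks [0.5006 0.17   0.07  ]
[[-0.897  0.442 -0.   ]
 [ 0.442  0.897 -0.001]
 [-0.    -0.001 -1.   ]] [0.27618603 0.56057032 0.40440011]
```

arm_command([
  [[0,0,-0.1],[0.25,-0.5,-0.1],60],
  [[0,0,-0.2],[0.4,-1.0,-0.1],60],
], force=60)

```text
t: 0.55
eef_pos: [0.3169, 0.4592, 0.3936]
ee_rot: [0.0, 0.304, 0.953, -0.001]
ft_force: [0.4, -0.0, 0.3]
finger_gap: 0.615
grasp_force: 0.0
```

arm_command([
  [[0,0,-0.05],[0.2,-0.5,-0.05],60],
  [[0,0,-0.1],[0.35,-1.0,-0.1],60],
])

```text
t: 0.8
eef_pos: [0.3519, 0.3589, 0.3847]
ee_rot: [0.0, 0.341, 0.94, 0.0]
ft_force: [1.1, 0.6, -0.1]
finger_gap: 0.598
grasp_force: 0.0
```

arm_command([
  [[0,0,-0.05],[0.2,-0.5,-0.05],60],
  [[0,0,-0.1],[0.35,-1.0,-0.1],60],
])

```text
t: 1.05
eef_pos: [0.3868, 0.2589, 0.3748]
ee_rot: [0.0, 0.377, 0.926, 0.0]
ft_force: [1.4, 0.1, -1.3]
finger_gap: 0.601
grasp_force: 0.0
```

arm_command([
  [[0,0,-0.05],[0.2,-0.5,-0.05],60],
  [[0,0,-0.1],[0.35,-1.0,-0.1],60],
])

```text
t: 1.3
eef_pos: [0.4218, 0.1589, 0.3649]
ee_rot: [0.0, 0.413, 0.911, 0.0]
ft_force: [0.9, -0.5, -0.4]
finger_gap: 0.601
grasp_force: 0.0
```

arm_command([
  [[0,0,-0.05],[0.2,-0.5,-0.05],60],
  [[0,0,-0.1],[0.35,-1.0,-0.1],60],
])

```text
t: 1.55
eef_pos: [0.4568, 0.059, 0.3549]
ee_rot: [0.0, 0.449, 0.894, 0.0]
ft_force: [1.0, 0.2, -0.1]
finger_gap: 0.593
grasp_force: 0.0
```

arm_command([
  [[0,0,-0.05],[0.1,-0.5,-0.05],60],
  [[0,0,-0.1],[0.2,-1.0,-0.1],60],
])

```text
t: 1.8
eef_pos: [0.4764, -0.041, 0.3448]
ee_rot: [0.0, 0.483, 0.876, 0.0]
ft_force: [1.4, -0.6, -0.6]
finger_gap: 0.602
grasp_force: 0.0
```

arm_command([
  [[0,0,-0.05],[0.1,-0.5,-0.05],60],
  [[0,0,-0.1],[0.2,-1.0,-0.1],60],
])

```text
t: 2.05
eef_pos: [0.4965, -0.1409, 0.3348]
ee_rot: [0.0, 0.517, 0.856, 0.0]
ft_force: [1.3, 1.0, 0.4]
finger_gap: 0.602
grasp_force: 0.0
```

arm_command([
  [[0,0,-0.05],[0.02,-0.5,0],60],
  [[0,0,-0.135],[0.035,-1.0,0],60],
])

```text
t: 2.3
eef_pos: [0.4998, -0.2409, 0.3347]
ee_rot: [0.0, 0.562, 0.827, 0.0]
ft_force: [0.9, 0.2, -0.3]
finger_gap: 0.598
grasp_force: 0.0
```

arm_command([
  [[0,0,0],[0,-0.48,0],60],
  [[0,0,0],[0,-0.48,0],60],
  [[0,0,0],[0,-0.48,0],60],
])

```text
t: 2.68
eef_pos: [0.4997, -0.2869, 0.3344]
ee_rot: [-0.0, 0.561, 0.827, 0.0]
ft_force: [0.7, 0.4, -0.1]
finger_gap: 0.601
grasp_force: 0.0
```

Run:
```python
from h import *
st=status.read_state(); print(st["eef_pos"])
p=st["eef_pos"]-[0,0,.155]
c=eyes.capture("scene");s=eyes.capture("top")
a=c["color"][130:240,85:205,::-1];b=s["color"][190:280,300:400,::-1]
cv2.imwrite("pics/h1.png",np.hstack([cv2.resize(a,(480,440),interpolation=2),np.pad(cv2.resize(b,(320,288),interpolation=2),((0,152),(0,0),(0,0)))]))
print(proj(c,p),proj(s,p))
```

```text
[ 0.49972441 -0.2869403   0.33441923]
[[122.97035557 157.7224128 ]] [[369.68300881 235.69444661]]
```

View pics/h1.png

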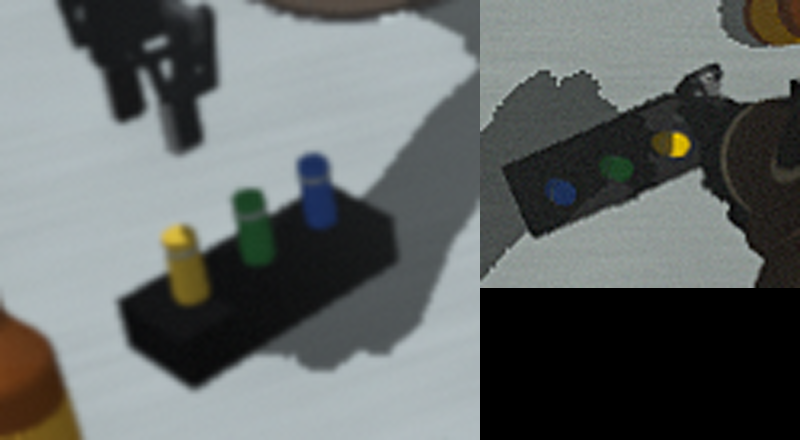

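The gripper stands over the yellow pin: its handle is at crop (180,240), and the fingers straddle it at (125,120) and (180,150). I'll descend.

arm_command([
  [[0,0,0],[0,-0.02,-0.4],60],
  [[0,0,0],[0,-0.02,-0.7],60],
  [[0,0,0],[0,-0.02,-0.9],60],
  [[0,0,0],[0,-0.02,-1.0],60],
  [[0,0,0],[0,-0.02,-1.0],60],
])

```text
t: 3.4
eef_pos: [0.5, -0.2886, 0.2345]
ee_rot: [-0.0, 0.561, 0.828, 0.0]
ft_force: [0.5, 0.3, -0.8]
finger_gap: 0.599
grasp_force: 0.0
```

arm_command([
  [[0,0,0],[0,0,-0.13],60],
  [[0,0,0],[0,0,-0.13],50],
  [[0,0,0],[0,0,-0.13],35],
  [[0,0,0],[0,0,-0.13],20],
  [[0,0,0],[0,0,-0.13],15],
  [[0,0,0],[0,0,-0.13],15],
  [[0,0,0],[0,0,-0.13],15],
  [[0,0,0],[0,0,-0.13],15],
], force=60)

```text
t: 4.4
eef_pos: [0.4999, -0.2895, 0.2222]
ee_rot: [0.0, 0.561, 0.828, 0.0]
ft_force: [-1.1, -0.1, 5.6]
finger_gap: 0.245
grasp_force: 58.5
```

arm_command([
  [[0,0,0],[0,0,0.05],0],
  [[0,0,0],[0,0,0.2],0],
  [[0,0,0],[0,0,0.5],0],
  [[0,0,0],[0,0,0.8],0],
  [[0,0,0],[0,0,1.0],0],
  [[0,0,0],[0,0,1.0],0],
], force=60)

```text
t: 5.15
eef_pos: [0.5001, -0.2897, 0.3238]
ee_rot: [0.002, 0.561, 0.828, 0.0]
ft_force: [-0.4, 1.3, -1.3]
finger_gap: 0.24
grasp_force: 58.6
```

arm_command([
  [[0,0,0],[0,0.2,0.1],0],
  [[0,0,0],[0,0.6,0.2],0],
  [[0,0,0],[0,1.0,0.2],0],
])

```text
t: 5.52
eef_pos: [0.4995, -0.1885, 0.3416]
ee_rot: [0.0, 0.562, 0.827, -0.0]
ft_force: [-0.3, 0.3, -0.7]
finger_gap: 0.238
grasp_force: 58.7
```

arm_command([
  [[0,0,0],[0,0.5,0],0],
  [[0,0,0],[0,1.0,0],0],
])

```text
t: 5.78
eef_pos: [0.4993, -0.0878, 0.341]
ee_rot: [-0.0, 0.562, 0.827, -0.0]
ft_force: [0.5, 0.5, -0.1]
finger_gap: 0.242
grasp_force: 58.7
```

arm_command([
  [[0,0,0],[0,0.5,0],0],
  [[0,0,0],[0,1.0,0],0],
])

```text
t: 6.02
eef_pos: [0.4992, 0.0122, 0.3411]
ee_rot: [-0.0, 0.561, 0.828, -0.0]
ft_force: [1.3, -0.2, -0.3]
finger_gap: 0.244
grasp_force: 58.7
```

arm_command([
  [[0,0,0],[0,0.5,0],0],
  [[0,0,0],[0,1.0,0],0],
])

```text
t: 6.28
eef_pos: [0.4992, 0.1122, 0.341]
ee_rot: [-0.0, 0.561, 0.828, -0.0]
ft_force: [1.8, -0.1, -1.2]
finger_gap: 0.244
grasp_force: 58.7
```

arm_command([
  [[0,0,0],[0,0.4,0],0],
  [[0,0,0],[0,0.58,0],0],
  [[0,0,0],[0,0.58,0],0],
  [[0,0,0],[0,0.58,0],0],
])

```text
t: 6.78
eef_pos: [0.4999, 0.1667, 0.3415]
ee_rot: [0.0, 0.562, 0.827, -0.001]
ft_force: [0.3, 0.5, -0.1]
finger_gap: 0.242
grasp_force: 58.7
```

Run:
```python
from h import *
st=status.read_state(); e=st["eef_pos"];print(e)
c=eyes.capture("scene");s=eyes.capture("top")
x0,y0=240,85
a=c["color"][y0:y0+100,x0:x0+100,::-1];b=s["color"][200:260,165:240,::-1]
cv2.imwrite("pics/h2.png",np.hstack([cv2.resize(a,(500,500),interpolation=2),np.pad(cv2.resize(b,(300,240),interpolation=2),((0,260),(0,0),(0,0)))]))
for d in(.2122,.1822,.1322): print(d,(proj(c,e-[0,0,d])[0]-[x0,y0]+.4)*5)
print((proj(c,[.5,.17,.07])[0]-[x0,y0]+.4)*5)
```

```text
[0.49988995 0.16672096 0.34149912]
0.2122 [204.70769674 248.6297777 ]
0.1822 [207.01609904 202.78323829]
0.1322 [211.01623947 123.15818935]
[204.95434679 334.05699748]
```

View pics/h2.png

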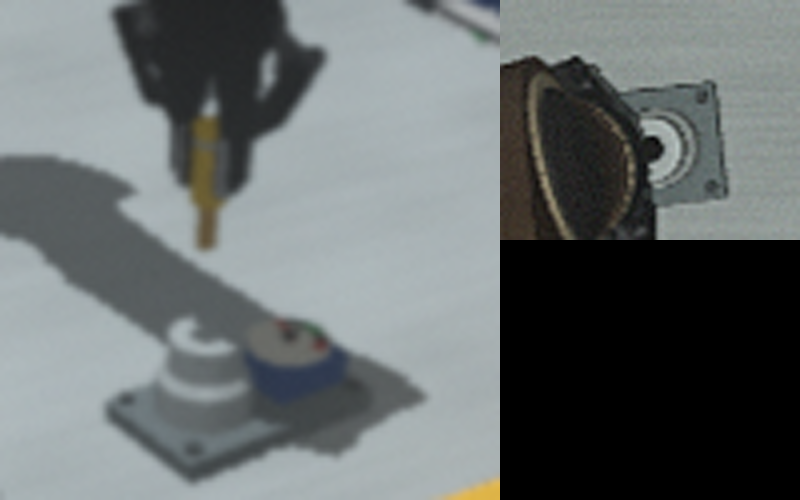

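The pin hangs straight at tip (207,248), in line with the neck rim centre at (206,333), which is 3 mm further along +y as calculated. I'll centre it and lower it into the bore, stopping just above the valve.

arm_command([
  [[0,0,0],[0,0.033,0],0],
  [[0,0,0],[0,0.033,-0.2],0],
  [[0,0,0],[0,0.033,-0.4],0],
  [[0,0,0],[0,0.033,-0.5],0],
  [[0,0,0],[0,0.033,-0.6],0],
  [[0,0,0],[0,0.033,-0.65],0],
  [[0,0,0],[0,0.033,-0.65],0],
  [[0,0,0],[0,0.033,-0.65],0],
])

```text
t: 7.88
eef_pos: [0.4999, 0.172, 0.2771]
ee_rot: [0.0, 0.561, 0.828, 0.0]
ft_force: [0.2, 0.2, -0.7]
finger_gap: 0.242
grasp_force: 58.7
```

arm_command([
  [[0,0,0],[0,-0.02,0],0],
  [[0,0,0],[0,-0.02,-0.03],0],
  [[0,0,0],[0,-0.02,-0.06],0],
  [[0,0,0],[0,-0.02,-0.08],0],
  [[0,0,0],[0,-0.02,-0.08],0],
  [[0,0,0],[0,-0.02,-0.08],0],
  [[0,0,0],[0,-0.02,-0.08],0],
])

```text
t: 8.75
eef_pos: [0.4998, 0.1699, 0.2689]
ee_rot: [0.0, 0.561, 0.828, 0.0]
ft_force: [-1.0, -0.9, 4.6]
finger_gap: 0.243
grasp_force: 58.8
```

Run:
```python
from h import *
s=status.read_state();print(s["eef_pos"],s["ft_force"])
```

```text
[0.49981755 0.1699238  0.26885502] [-0.99693187 -0.88540076  4.57164975]
```

arm_command([
  [[0,0,0],[0,0,-0.02],0],
  [[0,0,0],[0,0,-0.04],0],
  [[0,0,0],[0,0,-0.05],0],
  [[0,0,0],[0,0,-0.05],0],
  [[0,0,0],[0,0,-0.05],0],
  [[0,0,0],[0,0,-0.05],0],
])

```text
t: 9.5
eef_pos: [0.4998, 0.1699, 0.264]
ee_rot: [0.0, 0.561, 0.828, 0.0]
ft_force: [-1.7, -0.0, 7.8]
finger_gap: 0.242
grasp_force: 59.1
```

Run:
```python
from h import *
s=status.read_state();print(s["eef_pos"],s["ft_force"])
c=eyes.capture("scene")["color"][...,::-1]
a=c[105:185,240:330];b=c[140:165,282:317]
cv2.imwrite("pics/h3.png",np.vstack([cv2.resize(a,(360,320),interpolation=2),cv2.resize(b,(360,257),interpolation=2)]))
```

```text
[0.4998384  0.1699183  0.26402518] [-1.70675309 -0.02456771  7.754092  ]
```

View pics/h3.png

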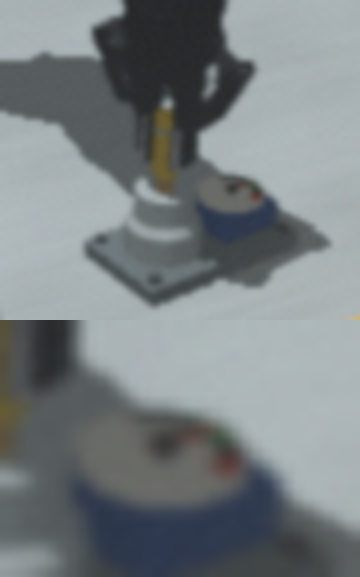

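The pin is in the neck and the pointer has swung from its start towards the green arc near (205,435), clear of the red patch at (228,462). I'll rectify the dial to read the angle.

Run:
```python
from h import *
c=eyes.capture("scene"); D=np.array([.4944,.2370,.044])
N=400;g=np.linspace(.034,-.034,N)
X=np.stack(np.meshgrid(g,g,indexing='ij'),-1).reshape(-1,2)  # rows: x down, cols: y left+
P=np.c_[D[0]+X[:,0],D[1]+X[:,1],np.full(N*N,.044)]
m=proj(c,P).reshape(N,N,2).astype(np.float32)
im=cv2.remap(c["color"][...,::-1].copy(),m[...,0],m[...,1],cv2.INTER_CUBIC)
cv2.imwrite("pics/h4.png",cv2.convertScaleAbs(im,alpha=1.5))
```

```text
(no output)
```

View pics/h4.png

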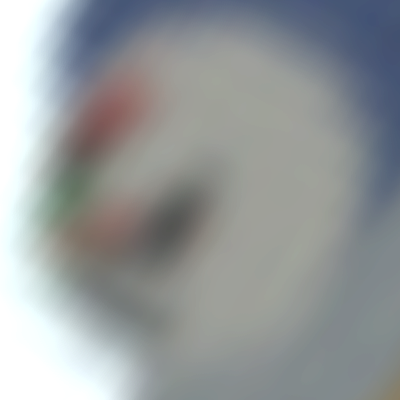

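The rectified dial shows the pointer running from the hub (175,225) to (80,240), at the lower part of the green arc, about 7.5 mm. I'll nudge 0.5 mm deeper and hold.

arm_command([
  [[0,0,0],[0,0,-0.005],0],
  [[0,0,0],[0,0,-0.005],0],
  [[0,0,0],[0,0,-0.005],0],
  [[0,0,0],[0,0,-0.005],0],
  [[0,0,0],[0,0,-0.005],0],
  [[0,0,0],[0,0,-0.005],0],
  [[0,0,0],[0,0,-0.005],0],
  [[0,0,0],[0,0,-0.005],0],
])

```text
t: 10.6
eef_pos: [0.4998, 0.1699, 0.2636]
ee_rot: [0.0, 0.561, 0.828, 0.0]
ft_force: [-0.8, -1.4, 7.0]
finger_gap: 0.24
grasp_force: 59.1
```

Run:
```python
from h import *
f=[]
for _ in range(12):
    eyes.capture("top"); s=status.read_state(); f.append(s["ft_force"][2])
print(np.mean(f),np.std(f),s["eef_pos"],s["grasp_force"])
if 6<np.mean(f)<9.5: print(ticket.finish_job())
```

```text
8.063076288526945 0.43130902949643235 [0.49985163 0.16989569 0.26357198] 59.14315938949585
the job is handed in; nothing more can be done
None
```

The job is handed in: the yellow pin is still gripped, upright in the keg neck, holding the valve about half pressed (roughly 8 mm by arm height and spring force). The last dial reading, just before a final 0.5 mm nudge, was in the green, and nothing else on the table was touched.

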